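# Feed the bearing balls into the open jar and shut it

### The arm

A 6-joint arm with a two-finger parallel gripper is mounted at the origin on the work surface. World frame = base frame: x ahead of the robot, y to its left, z up, the work surface at z = 0. Lengths are in m, angles in rad, forces in N, time in s.
With the tool pointing down it reaches from about 0.25 to 0.725 m from the base axis. Payload 4 kg.
Tool frame: the origin (TCP) lies at the very end of the fingers, on their centre line; the grasp point (between the pads) lies 19 mm behind it; z points along the fingers, y is the line along which they close (so a half turn about z gives the same grasp; the last joint's range is limited). The gripper opens to 85 mm and grips with 20 to 120 N. Pads are 22 mm wide; open, the fingers measure 114 mm over their backs; the gripper's body (76 mm by 85 mm) begins 54 mm behind the grasp point. The pads swing forward as they close: fully open they stand 13 mm farther back than shut.
Start: joints at [-1.253, 0.241, 0.005, 1.335, 0, 1.571], TCP at [0.156, -0.475, 0.209] pointing down, gripper open.
Joint ranges: [-2.72, 2.72], [-1.05, 1.87], [-1.09, 1.28], [-1.99, 2.15], [-1.42, 1.44], [-3.14, 3.14]. Speed limits (rad/s): [2.79, 2.79, 3.14, 3.14, 3.14, 3.14].

### API

Orientations are given as a unit quaternion [x, y, z, w].
In Python, from workcell import bot, vision, workorder, boxes_of gives the robot as it stands.
- The arm moves only by the tool send_rows, never from a script. Its argument "motion" is text: rows parted by semicolons, each of 5 numbers parted by spaces: the closure, from -1 (fully open) to 1 (shut), so that 0 is half open, then the shift along the tool's x, y, z in cm, then the turn about the tool's z in rad. In form: claw x y z twist; .... A call has 1 to 5 rows; each row is the pose to reach, as a shift and turn from the pose commanded when the call began, along the tool's axes at that moment; what a row does not reach only later rows make up. A row lasts 1/10 s, in which the tool goes at most 50 mm and 8.59 degrees, less where a joint would pass 70% of its speed; a pose out of reach is approached as far as the arm can. A call with a gripper value outside its range is refused whole. The fingers move at their own pace and stop on an object; the grip force is fixed at half the most. Time passes only in rows, so rows that repeat a pose let the fingers close. It gives the time, the measured TCP pose, the force, the opening and the grip force at its end, in the units of the state.
- bot.get_obs(): the state, without advancing time (a new reading comes with each control period).
- vision.camera(name): name is "scene" or "side" or "wrist"; returns the picture (420x560x3 uint8, red, green, blue); there is no depth.
- vision.camera_model(name): a dict with "fov_y" (degrees; the focal length in pixels is half the picture's height over the tangent of half this angle, whatever the lens; pixels are square), "cx", "cy" (the principal point, pixels), "world_from_camera" (4x4, takes a point from camera to world coordinates); the wrist camera has in their place "hand_eye" (4x4, takes a point from camera to tool coordinates, whose origin is the TCP and whose axes are the flange's). Camera axes: x right, y down, z forward; pixel columns grow to the right and rows downward; lengths in m; the calibration is good to about 2 mm. A picture is of the moment at which its call begins: read the wrist's pose just before it. camera_model takes no time and is no camera call.
- workorder.job_done(): hands the job in; it is judged then, once.
Trained networks look in the newest picture that a camera, given by its name, has taken for a name from the list of things; names that differ only in an ending like _2 or _b are one class to them, and where a whole thing is asked for, a point or a joint stands for the part that bears it (a point fixed in the world has none). Each returns a list of dicts, best first, with "conf" (0 to 1); they miss things now and then, are a little off and sometimes report something else, mostly with a low value. They report only what shows in the picture. A call takes as long as a camera call.
- boxes_of(camera, target): "rect" ([centre column, centre row, width, height] in pixels, round what is visible of it).
The state is a dict: "clock": time; "joint_pos": joint angles; "joint_vel": joint speeds; "tau": joint torques, N m; "eef_pos": TCP position; "tool_rot": TCP orientation; "ft_force": force on the tool from outside, world axes, zero at the start; "ft_torque": the same for the moment, N m; "grip_width": finger opening in m; "grasp_force": force on a finger pad.
Only numpy, scipy, OpenCV 4.12 (cv2) and the standard library are available. Lean on these libraries where they do the work, as an engineer would, in place of code of your own. Each camera call takes 0.05 s, during which the arm holds its last target. There are 200 camera calls.

### The job

One of the three amber jars stands open. Slide the ball feeder along its rails until its spout is over the middle of that jar, press the green paddle down to tip the tray until all four steel balls have run into the jar, then let the tray drop back, slide the feeder home against its stop, and only then fold the jar's lid fully shut. Do not spill a ball, keep the other jars shut, and leave the nut driver and flashlight where they lie.

Things in the scene. Friction and masses are not known exactly. Their poses are not given: they have to be found in the camera images.
- board: reclaimed maple board, 360 (x) x 660 (y) x 20 mm thick, lying on the bench, fixed; origin at the centre of its underside. Its -x side faces the robot, +z up. The three jars stand in a row along its y axis, at about x = -50 mm; behind them (at larger x) two steel rails run along y and carry the feeder. A red silicone mat, folded to 85 x 75 x 12 mm, is fixed on the board's top at (-110, 200) mm.
- carriage (a joint): sliding position of the feeder (aluminium carriage) along the rails, m: 0 = at its home stop at the board's +y end (where it starts), growing as it slides toward the board's -y; reaches 0.33. About 3 N of friction; it stays where it is left, though it may coast a few mm.
- post_top (a point): centre of the top of the feeder's blue upright push post, 18 mm diameter, 90 mm tall, its top 140 mm above the bench. Push it along the board's y with the fingers, or pinch it. On its +y side the feeder's cheek begins 43 mm from the post's axis; its -y side is free.
- spout (a point): centre of the drop hole (24 x 21 mm) on the underside of the end of the feeder's grooved channel, 128 mm above the bench with the tray at rest; it sticks out toward the robot, over the row of jars, and moves with feeder and tray. Tipped fully, it sinks by about 30 mm and still clears the jars.
- tray (a joint): tip angle of the grey feeder tray, rad: 0 = at rest, sloping 0.07 rad back, away from the robot; grows as its back rises and its channel dips; stop at 0.45. It tips about an axis along the board's y at 125 mm above the bench and falls back by itself when released. A diagonal rail leads the balls single file into the channel; 0.35 to 0.45 usually empties it in 2 s; if balls jam, let it drop back and tip again.
- paddle (a point): pressing point on the upper face of the green paddle (65 mm along x, 34 mm along y, 5 mm thick) that belongs to the tray; about 131 mm above the bench at rest, 50 mm in front (toward the robot) of the tip axis and 54 mm to the +y side of the spout. Pressing it straight down 18 mm tips the tray by about 0.37 rad; takes 3 to 5 N.
- jar_1: amber glass jar, 72 mm outside diameter, 60 mm tall, mouth 64 mm inside diameter, floor 5 mm thick, fixed on the board's top (20 mm above the bench); origin at the centre of its underside, +x of the jar points away from the robot. Which of the three places it has varies.
- lid_1 (a joint): angle of jar_1's lid, rad: 0 = shut flat on the rim, 1.57 = upright, stop at 2.0. Flat amber disc 74 mm across and 7 mm thick with an orange seal and a wire clip; its hinge is at the jar's robot side and its axis lies along the jar's y; it opens up and toward the robot. Stiff hinge: it stays at any angle; about 1 N at its far edge moves it.
- lid_1_hinge (a point): hinge of jar_1's lid: on the hinge axis, 40 mm toward the robot from the jar's centre, 81 mm above the bench; the lid's centre lies 40 mm from it, its far edge 77 mm. The lid's top face is 7 mm above the hinge when shut.
- jar_2: amber glass jar, 72 mm outside diameter, 60 mm tall, mouth 64 mm inside diameter, floor 5 mm thick, fixed on the board's top (20 mm above the bench); origin at the centre of its underside, +x of the jar points away from the robot. Which of the three places it has varies.
- lid_2 (a joint): angle of jar_2's lid, rad: 0 = shut flat on the rim, 1.57 = upright, stop at 2.0. Flat amber disc 74 mm across and 7 mm thick with an orange seal and a wire clip; its hinge is at the jar's robot side and its axis lies along the jar's y; it opens up and toward the robot. Stiff hinge: it stays at any angle; about 1 N at its far edge moves it.
- lid_2_hinge (a point): hinge of jar_2's lid: on the hinge axis, 40 mm toward the robot from the jar's centre, 81 mm above the bench; the lid's centre lies 40 mm from it, its far edge 77 mm. The lid's top face is 7 mm above the hinge when shut.
- jar_3: amber glass jar, 72 mm outside diameter, 60 mm tall, mouth 64 mm inside diameter, floor 5 mm thick, fixed on the board's top (20 mm above the bench); origin at the centre of its underside, +x of the jar points away from the robot. Which of the three places it has varies.
- lid_3 (a joint): angle of jar_3's lid, rad: 0 = shut flat on the rim, 1.57 = upright, stop at 2.0. Flat amber disc 74 mm across and 7 mm thick with an orange seal and a wire clip; its hinge is at the jar's robot side and its axis lies along the jar's y; it opens up and toward the robot. Stiff hinge: it stays at any angle; about 1 N at its far edge moves it.
- lid_3_hinge (a point): hinge of jar_3's lid: on the hinge axis, 40 mm toward the robot from the jar's centre, 81 mm above the bench; the lid's centre lies 40 mm from it, its far edge 77 mm. The lid's top face is 7 mm above the hinge when shut.
- ball_1_center (a point): centre of a loose steel ball, 16 mm diameter, about 17 g; starts at the back of the feeder's tray.
- ball_2_center (a point): centre of a loose steel ball, 16 mm diameter, about 17 g; starts at the back of the feeder's tray.
- ball_3_center (a point): centre of a loose steel ball, 16 mm diameter, about 17 g; starts at the back of the feeder's tray.
- ball_4_center (a point): centre of a loose steel ball, 16 mm diameter, about 17 g; starts at the back of the feeder's tray.
- nut_driver: bystander: stainless nut driver, 29 mm thick, about 200 mm long along its x, lying on the board; origin under its handle.
- flashlight: bystander: aluminium flashlight, 31 mm thick, about 120 mm long along its x, lying on the board; origin under its middle.

How it is judged:
By the outcome, as a careful person would: the job done as asked, in the order asked, and still so for the second after the job is handed in, with the robot touching nothing.
It also fails if it takes over 72 s, if anything falls off the work surface, if the arm or the gripper's body presses on something with over 40 N, if the wrist force passes 120 N, or if a joint passes its speed limit or range.

## Working session

There is one attempt and no reset: what is moved stays moved. The work goes in short steps, Python scripts to look and compute and a tool call to move; the robot and the scene stay as the last step left them, time stands still between calls to the robot, and variables do not carry over. Pictures are saved under pics/ and viewed, at most 10 in all, crops included, and the job is handed in when it is done.

Besides the shell and the picture viewer there is one more tool, called after "Emit:" in YAML: its name, and indented under it one key for each argument. send_rows: Moves the arm, as the interface text tells. Its arguments: {"type":"object","properties":{"motion":{"type":"string"}},"required":["motion"]}

```bash
mkdir -p pics; ls; python3 - <<'E'
from workcell import bot, vision, workorder, boxes_of
import cv2, numpy as np
print(bot.get_obs())
for n in ("scene","side"):
    im=vision.camera(n); cv2.imwrite(f"pics/{n}0.png",im[...,::-1])
    m=vision.camera_model(n); print(n,m)
    for t in ("jar_1","lid_1","paddle","post_top","spout","nut_driver","flashlight","board","ball_1_center","lid_1_hinge","carriage"):
        try: print(t,[(np.round(d["rect"]).astype(int).tolist(),round(d["conf"],2)) for d in boxes_of(n,t)])
        except Exception as e: print(t,e)
E
```

```text
pics
{'clock': 0.0, 'joint_pos': array([-1.25302948e+00,  2.41402882e-01,  3.74584975e-03,  1.33521778e+00,
        2.35246737e-05,  1.57076731e+00]), 'joint_vel': array([ 0.00137434,  0.00034603,  0.00010845, -0.00032976,  0.00021253,
        0.00037192]), 'tau': array([ 9.37795921e-04, -3.72316790e+01,  2.52408350e+01,  1.69393880e-02,
        3.10802388e-04, -6.82482337e-06]), 'eef_pos': array([ 0.1560194 , -0.47432427,  0.20832631]), 'tool_rot': array([ 9.87401732e-01,  1.58230023e-01, -1.52795421e-04, -1.02801561e-03]), 'ft_force': array([0.29207601, 0.4130714 , 0.1994379 ]), 'ft_torque': array([-0.05062929,  0.00359316, -0.00353925]), 'grasp_force': 0.0, 'grip_width': 0.08514822763465231}
scene {'fov_y': 52.637757825032956, 'cx': 279.22956438089545, 'cy': 204.3645496886801, 'world_from_camera': array([[-0.86828186,  0.29195252, -0.40106151,  0.88449975],
       [ 0.49596536,  0.52759823, -0.68967998,  0.60886948],
       [ 0.01024553, -0.79774923, -0.60290231,  0.61954909],
       [ 0.        ,  0.        ,  0.        ,  1.        ]])}
jar_1 [([314, 216, 47, 31], 0.86), ([297, 
[... 983 characters left out ...]
  [ 0.        ,  0.        ,  0.        ,  1.        ]])}
jar_1 [([333, 187, 33, 37], 0.91), ([328, 201, 49, 48], 0.73)]
lid_1 [([333, 176, 32, 18], 0.95), ([307, 218, 28, 23], 0.55), ([342, 190, 18, 29], 0.5)]
paddle [([238, 226, 115, 56], 0.66)]
post_top [([238, 236, 116, 87], 0.94)]
spout [([238, 225, 119, 52], 0.78)]
nut_driver [([274, 317, 90, 57], 0.59)]
flashlight [([366, 174, 38, 12], 0.59), ([334, 177, 34, 16], 0.34)]
board [([269, 256, 254, 214], 0.8)]
ball_1_center [([269, 254, 249, 210], 0.71), ([207, 209, 5, 5], 0.53)]
lid_1_hinge [([335, 179, 27, 21], 0.62), ([194, 217, 10, 8], 0.36)]
carriage [([239, 236, 116, 85], 0.76), ([343, 191, 19, 30], 0.41), ([335, 177, 30, 19], 0.32)]
```

```bash
python3 - <<'E'
import cv2
a=cv2.imread("pics/scene0.png"); cv2.imwrite("pics/s1.png",cv2.resize(a[130:400,140:460],(800,600*675//600 if 0 else 600)) if 0 else cv2.resize(a[130:370,150:470],(800,600),interpolation=cv2.INTER_CUBIC))
a=cv2.imread("pics/side0.png"); cv2.imwrite("pics/s2.png",cv2.resize(a[140:380,130:450],(800,600),interpolation=cv2.INTER_CUBIC))
E
```

```text
(no output)
```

View pics/s1.png

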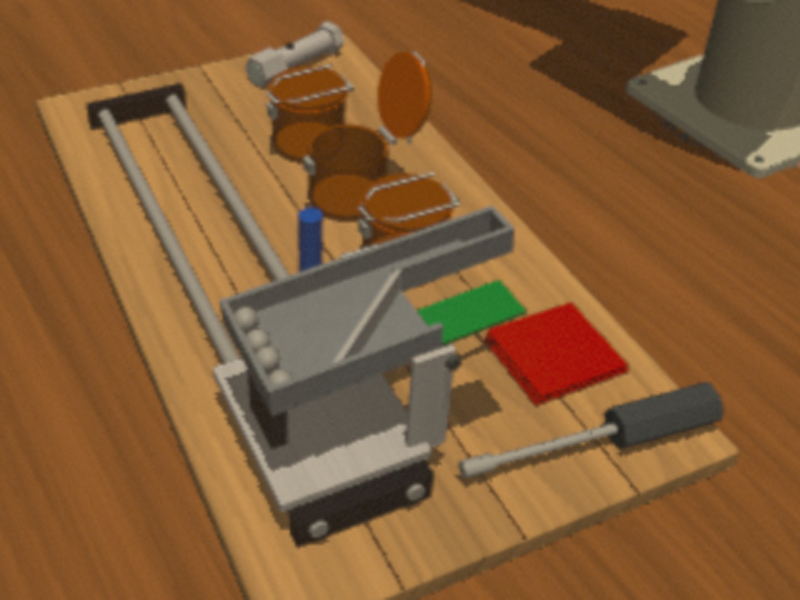

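View pics/s2.png

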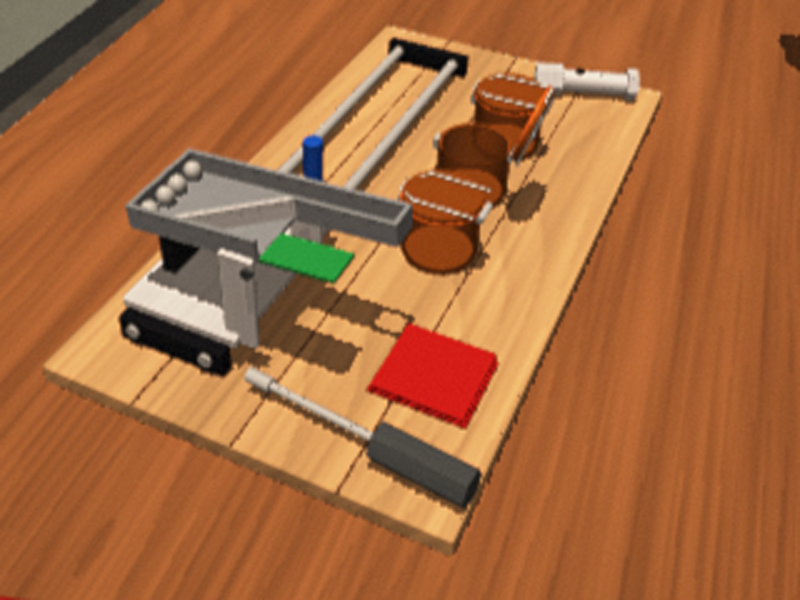

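The middle jar is open, with its lid a bit past upright. The feeder is at the +y end with its balls at the back. The blue post is at scene crop (311,213) and side crop (313,140), and the paddle centre is at (473,310) and (307,258).

```bash
cat > h.py <<'E'
import numpy as np
from workcell import bot, vision, workorder, boxes_of
from scipy.spatial.transform import Rotation as R
def ray(n,u,v,T=None):
    m=vision.camera_model(n); f=210/np.tan(np.radians(m["fov_y"])/2)
    T=m["world_from_camera"] if T is None else T
    return T[:3,3],T[:3,:3]@np.array([(u-m["cx"])/f,(v-m["cy"])/f,1])
def onz(n,u,v,z,T=None):
    o,d=ray(n,u,v,T); return o+d*(z-o[2])/d[2]
def wristT():
    o=bot.get_obs(); T=np.eye(4); T[:3,:3]=R.from_quat(o["tool_rot"]).as_matrix(); T[:3,3]=o["eef_pos"]
    return T@vision.camera_model("wrist")["hand_eye"]
def proj(n,p,T=None):
    m=vision.camera_model(n); f=210/np.tan(np.radians(m["fov_y"])/2)
    T=m["world_from_camera"] if T is None else T
    q=np.linalg.inv(T)@np.append(p,1); return np.array([m["cx"]+f*q[0]/q[2],m["cy"]+f*q[1]/q[2]])
E
python3 - <<'E'
from h import *
from scipy.optimize import least_squares
S=lambda u,v:(u/2.5+150,v/2.5+130); D=lambda u,v:(u/2.5+130,v/2.5+140)
def tri(a,b):
    o1,d1=ray("scene",*S(*a)); o2,d2=ray("side",*D(*b))
    s=np.linalg.lstsq(np.c_[d1,-d2],o2-o1,rcond=None)[0]
    return (o1+s[0]*d1+o2+s[1]*d2)/2*1000
for n,a,b,z in [("post",(311,213),(313,140),.14),("paddle",(473,310),(307,258),.131),("jarmouth",(350,145),(473,145),.08),
  ("lidtop",(404,54),(550,90),None),("chEndtop",(512,230),(405,212),None)]:
    print(n,tri(a,b).round(), None if z is None else (onz("scene",*S(*a),z)[:2].round(3),onz("side",*D(*b),z)[:2].round(3)))
obs=[("scene",S(40,103),(.18,-.33,.02)),("scene",S(737,452),(-.18,.33,.02)),("side",D(390,27),(.18,-.33,.02)),("side",D(660,93),(-.18,-.33,.02)),
 ("side",D(47,370),(.18,.33,.02)),("side",D(453,541),(-.18,.33,.02))]
def W(p,q): c,s=np.cos(p[2]),np.sin(p[2]); return np.array([p[0]+c*q[0]-s*q[1],p[1]+s*q[0]+c*q[1],q[2]])
r=least_squares(lambda p:np.concatenate([proj(n,W(p,q))-uv for n,uv,q in obs]),[.45,0,0],loss="soft_l1")
print(r.x,r.fun.round(1))
p=r.x
inv=lambda w:(np.array([[np.cos(p[2]),np.sin(p[2])],[-np.sin(p[2]),np.cos(p[2])]])@(np.array(w[:2])/1000-p[:2])).round(4)
for n,a,b in [("post",(311,213),(313,140)),("paddle",(473,310),(307,258)),("jar",(350,145),(473,145)),("ch",(512,230),(405,212)),("mat scene",(555,345),(433,366))]: print(n,inv(tri(a,b)))
print("mat",W(p,(-.11,.2,.032)), onz("side",*D(440,366),.032))
E
```

```text
post [590.  85. 141.] (array([0.589, 0.084]), array([0.59 , 0.083]))
paddle [539. 215. 130.] (array([0.54 , 0.217]), array([0.538, 0.216]))
jarmouth [477. -45.  82.] (array([ 0.475, -0.049]), array([ 0.478, -0.047]))
lidtop [414. -62. 149.] None
chEndtop [479. 173. 152.] None
[ 0.5265768  -0.01105876 -0.10120822] [-1.7 -2.5  1.3 -0.9 -0.5 -1.1  2.  -0.1 -2.3 -2.4  0.   1. ]
post [0.053  0.1015]
paddle [-0.0104  0.2263]
jar [-0.0459 -0.039 ]
ch [-0.0661  0.1782]
mat scene [-0.1085  0.2004]
mat [0.4373468  0.19903171 0.032     ] [0.4340062  0.19488861 0.032     ]
```

```bash
cat >> h.py <<'E'
def go(x,y,z,phi=1.470):
    "shift in tool axes (cm) and twist to world target"
    o=bot.get_obs(); M=R.from_quat(o["tool_rot"]).as_matrix()
    d=M.T@(np.array([x,y,z])-o["eef_pos"])*100
    a=np.arctan2(M[1,0],M[0,0]); print("go",d.round(2),"twist",round(-((phi-a+np.pi)%(2*np.pi)-np.pi),3))
np.set_printoptions(suppress=True)
E
python3 - <<'E'
from h import *
go(.48,0,.3); print(vision.camera_model("wrist"))
E
```

```text
go [ 45.6  -35.    -9.08] twist -1.152
{'fov_y': 70.32686935955842, 'cx': 279.77940191630324, 'cy': 199.62602470985422, 'hand_eye': array([[ 0.00068606, -0.96317613, -0.26887038,  0.06784554],
       [ 0.99999974,  0.00060019,  0.00040156, -0.00035271],
       [-0.0002254 , -0.26887058,  0.96317629, -0.16388856],
       [ 0.        ,  0.        ,  0.        ,  1.        ]])}
```

Emit:
send_rows:
  motion: "-1 9 -7 -9 -0.15; -1 18 -14 -9 -0.3; -1 27 -21 -9 -0.45; -1 36 -28 -9 -0.6; -1 45.6 -35 -9 -0.75"

```text
clock: 1.7
eef_pos: [0.289, -0.2782, 0.2738]
tool_rot: [0.86, 0.511, 0.0, 0.001]
ft_force: [1.4, -0.0, 0.8]
grip_width: 0.0852
grasp_force: 0.0
```

Emit:
send_rows:
  motion: "-1 0 0 0 0"

```text
clock: 1.8
eef_pos: [0.2911, -0.2754, 0.274]
tool_rot: [0.858, 0.514, 0.001, 0.001]
ft_force: [-0.3, -0.2, 0.5]
grip_width: 0.0852
grasp_force: 0.0
```

```bash
python3 - <<'E'
from h import *
go(.48,0,.3); print(bot.get_obs()["eef_pos"],bot.get_obs()["tool_rot"])
E
```

```text
go [33.2   3.66 -2.55] twist -0.391
[ 0.29111376 -0.27541118  0.27401088] [0.8579072  0.51380319 0.00111133 0.00052484]
```

Emit:
send_rows:
  motion: "-1 33.2 3.7 -2.6 -0.39; -1 33.2 3.7 -2.6 -0.39; -1 33.2 3.7 -2.6 -0.39; -1 33.2 3.7 -2.6 -0.39; -1 33.2 3.7 -2.6 -0.39"

```text
clock: 2.3
eef_pos: [0.4327, -0.0749, 0.2927]
tool_rot: [0.747, 0.665, 0.0, 0.0]
ft_force: [1.5, -0.9, 0.0]
grip_width: 0.0856
grasp_force: 0.0
```

Emit:
send_rows:
  motion: "-1 6.5 1.5 0 0; -1 9 1.5 0 0; -1 9 1.5 0 0; -1 9 1.5 0 0; -1 9 1.5 0 0"

```text
clock: 2.8
eef_pos: [0.4567, 0.0107, 0.2923]
tool_rot: [0.746, 0.665, -0.0, 0.0]
ft_force: [0.1, -0.1, 0.4]
grip_width: 0.0851
grasp_force: 0.0
```

```bash
python3 - <<'E'
from h import *
import cv2
o=bot.get_obs(); print(o["eef_pos"],o["tool_rot"])
T=wristT(); im=vision.camera("wrist"); cv2.imwrite("pics/w1.png",im[...,::-1]); np.save("T1.npy",T)
E
```

```text
[0.45668058 0.01073283 0.29230811] [ 0.74649044  0.66539607 -0.00030009  0.00009303]
```

View pics/w1.png

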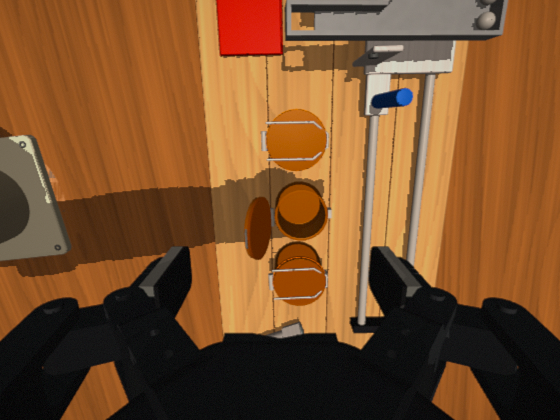

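The wrist view shows the open jar's mouth centred near (301,211) and the lid at (258,228) to its left. The post top is at (404,98), and the shut lids are at (296,139) and (298,281).

```bash
python3 - <<'E'
from h import *
T=np.load("T1.npy")
for n,u,v,z in [("jar rim",302,209,.08),("post",404,98,.14),("lidA",296,139,.088),("lidC",298,282,.088),("lid top edge",250,228,.15),("mat c",250,20,.032),("channel -y edge top at end",288,39,.15),("rail end",362,322,.05),("rail start",372,116,.05)]:
    print(n,onz("wrist",u,v,z,T).round(4))
print(boxes_of("wrist","jar_1"),boxes_of("wrist","post_top"),boxes_of("wrist","lid_1"))
go(.59,.084,.2)
E
```

```text
jar rim [ 0.4797 -0.0419  0.08  ]
post [0.5901 0.082  0.14  ]
lidA [0.4805 0.0501 0.088 ]
lidC [ 0.4639 -0.1445  0.088 ]
lid top edge [ 0.4183 -0.0347  0.15  ]
mat c [0.4399 0.1995 0.032 ]
channel -y edge top at end [0.4795 0.1463 0.15  ]
rail end [ 0.5584 -0.2506  0.05  ]
rail start [0.5841 0.0653 0.05  ]
[{'rect': [296.4, 139.2, 66.6, 64.8], 'conf': 0.94}, {'rect': [289.6, 221.2, 91.5, 79.7], 'conf': 0.92}, {'rect': [298.6, 275.4, 61.2, 64.9], 'conf': 0.57}] [{'rect': [396.4, 58.9, 223.3, 116.7], 'conf': 0.85}] [{'rect': [257.8, 226.9, 26.6, 62.6], 'conf': 0.85}, {'rect': [298.1, 282.2, 55.7, 52.4], 'conf': 0.77}, {'rect': [294.7, 142.4, 60.4, 60.9], 'conf': 0.58}, {'rect': [297.8, 138.1, 70.1, 65.3], 'conf': 0.42}]
go [ 8.83 12.39  9.26] twist -0.015
```

Emit:
send_rows:
  motion: "-1 4.4 6.2 3 -0.02; -1 8.7 12.4 6 -0.02; -1 8.7 12.4 9.2 -0.02; -1 8.7 12.4 9.2 -0.02; -1 8.7 12.4 9.2 -0.02"

```text
clock: 3.5
eef_pos: [0.5895, 0.0844, 0.1951]
tool_rot: [0.739, 0.673, -0.003, -0.002]
ft_force: [-0.7, -0.5, 0.3]
grip_width: 0.0854
grasp_force: 0.0
```

```bash
python3 - <<'E'
from h import *
go(.59,.083,.105,1.482)
E
```

```text
go [-0.12  0.13  9.01] twist -0.004
```

Emit:
send_rows:
  motion: "-1 -0.1 0.1 4.5 0; -1 -0.1 0.1 9 0; 1 -0.1 0.1 9 0; 1 -0.1 0.1 9 0; 1 -0.1 0.1 9 0"

```text
clock: 4.0
eef_pos: [0.593, 0.083, 0.1141]
tool_rot: [0.739, 0.673, 0.002, 0.002]
ft_force: [0.6, -0.1, 0.7]
grip_width: 0.0438
grasp_force: 0.0
```

Emit:
send_rows:
  motion: "1 0 0 0 0; 1 0 0 0 0; 1 0 0 0 0"

```text
clock: 4.3
eef_pos: [0.5916, 0.0835, 0.1136]
tool_rot: [0.739, 0.674, 0.002, 0.001]
ft_force: [-3.2, -0.8, 8.1]
grip_width: 0.0134
grasp_force: 58.5
```

```bash
python3 - <<'E'
from h import *
import cv2
print(bot.get_obs()["ft_force"],bot.get_obs()["grip_width"])
im=vision.camera("wrist"); im2=vision.camera("side"); im3=vision.camera("scene")
a=cv2.resize(im[180:420,150:450],(400,320)); b=cv2.resize(im2[160:260,200:300],(400,400));c=cv2.resize(im3[180:280,210:310],(400,400))
out=np.zeros((600,800,3),np.uint8); out[:400,:400]=b; out[:400,400:]=c; out[400:,:300]=cv2.resize(a,(300,200)); out[400:,400:680]=cv2.resize(im,(280,200))
cv2.imwrite("pics/g1.png",out[...,::-1])
E
```

```text
[-3.1901681  -0.8076598   8.08701751] 0.013366184271309457
```

View pics/g1.png

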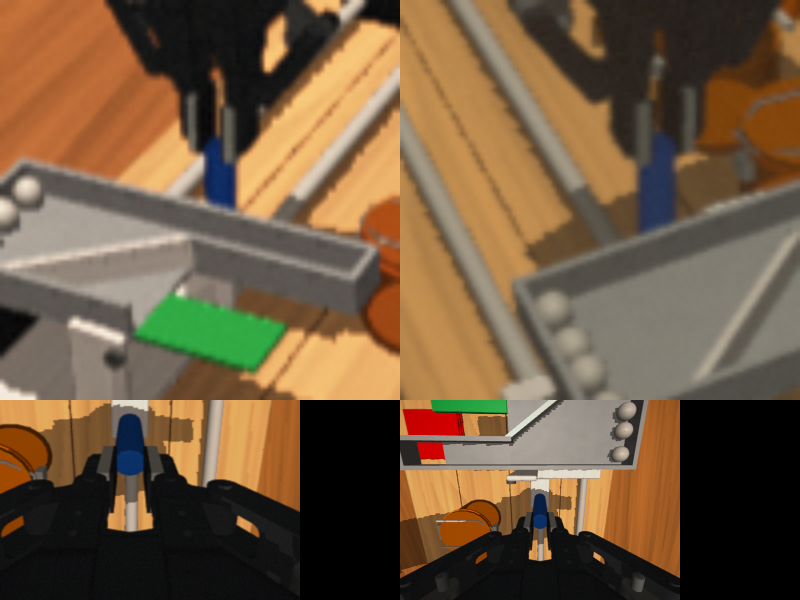

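```bash
python3 - <<'E'
from h import *
T=wristT()
print(bot.get_obs()["eef_pos"],onz("wrist",280,257,.14,T),proj("wrist",np.array([.5916,.0835,.14]),T))
E
```

```text
[0.59160912 0.08348251 0.11363941] [0.59143743 0.08313786 0.14      ] [280.2543239  256.32234809]
```

Emit:
send_rows:
  motion: "1 -0.5 0 0 0; 1 -2 0 0 0; 1 -4.2 0 0 0; 1 -6.6 0 0 0; 1 -9 0 0 0"

```text
clock: 4.95
eef_pos: [0.5831, -0.005, 0.1136]
tool_rot: [0.738, 0.674, 0.002, -0.0]
ft_force: [-2.4, 4.2, 7.2]
grip_width: 0.0136
grasp_force: 58.8
```

Emit:
send_rows:
  motion: "1 -2.4 0 0 0; 1 -4.8 0 0 0; 1 -7.2 0 0 0; 1 -9.2 0 0 0; 1 -10.5 0 0 0"

```text
clock: 5.45
eef_pos: [0.5728, -0.1114, 0.1136]
tool_rot: [0.739, 0.673, 0.001, 0.001]
ft_force: [-4.7, 3.9, 8.4]
grip_width: 0.0136
grasp_force: 59.0
```

Emit:
send_rows:
  motion: "1 -0.8 0 0 0; 1 -1.2 0 0 0; 1 -1.2 0 0 0; 1 -1.2 0 0 0"

```text
clock: 5.85
eef_pos: [0.5716, -0.1236, 0.1136]
tool_rot: [0.739, 0.673, 0.0, 0.001]
ft_force: [-4.5, -1.1, 9.8]
grip_width: 0.0134
grasp_force: 58.9
```

```bash
python3 - <<'E'
from h import *
import cv2
T=wristT(); np.save("T2.npy",T); im=vision.camera("wrist"); cv2.imwrite("pics/w2.png",im[...,::-1])
o=bot.get_obs(); yh=np.array([.0899,.996]); print(o["eef_pos"],o["ft_force"],o["grip_width"],(o["eef_pos"][:2]-[.5916,.0835])@yh)
b=vision.camera("side"); cv2.imwrite("pics/sd2.png",b[...,::-1])
c=vision.camera("scene"); out=np.zeros((600,800,3),np.uint8)
out[:320,:400]=cv2.resize(b[140:268,260:420],(400,320),interpolation=2);out[:320,400:]=cv2.resize(c[130:258,230:390],(400,320),interpolation=2)
out[320:,:373]=cv2.resize(im,(373,280)); out[320:,400:]=cv2.resize(im[0:210,50:350],(400,280)); cv2.imwrite("pics/m2.png",out[...,::-1])
E
```

```text
[ 0.57160006 -0.12355385  0.11360819] [-5.11472676 -0.4612237   8.38971075] 0.013520956001238866 -0.208023625611058
```

View pics/m2.png

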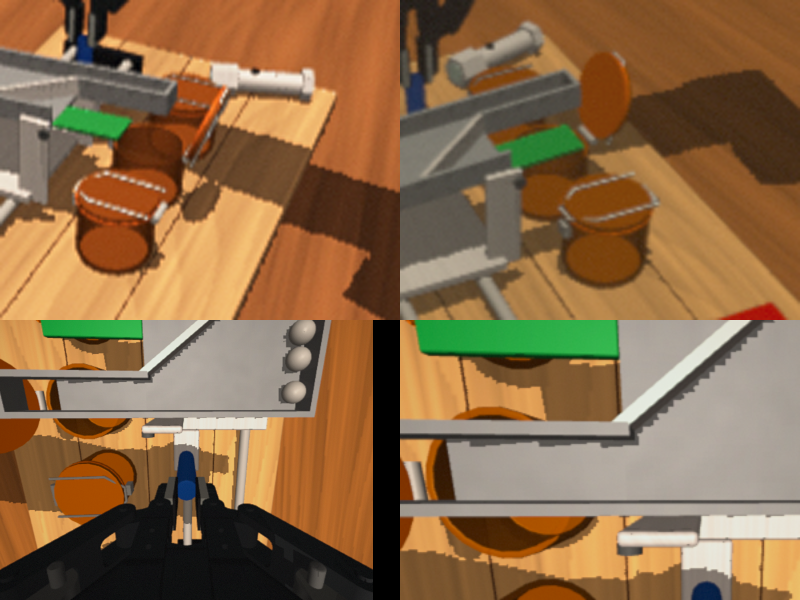

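The channel now lies over the open jar, whose rim shows on both sides of it. In the wrist picture the channel walls are at rows 82 and 141. I'll check the offset in numbers.

```bash
python3 - <<'E'
from h import *
T=np.load("T2.npy")
F=lambda u,v:(50+(u-400)*.75,(v-320)*.75)
th=-.09; Rb=np.array([[np.cos(th),np.sin(th)],[-np.sin(th),np.cos(th)]])
def b(p): return (Rb@(p[:2]-np.array([.476,-.044]))*1000).round(1)
for n,uv,z in [("wall-y top",(455,506),.150),("wall+y top",(455,432),.150),("wall-y bottom in",(455,500),.131),("wall+y in bottom",(455,437),.131),("rim +y",(480,407),.08),("rim -y",(500,556),.08),("rim left",(425,470),.08),("hole right edge",(453,470),.131),("paddle front-left",(415,352),.131),("paddle -y right",(620,358),.131)]:
    print(n,b(onz("wrist",*F(*uv),z,T)))
E
```

```text
wall-y top [ 23.2 -11.5]
wall+y top [27.  10.3]
wall-y bottom in [ 11.8 -10.8]
wall+y in bottom [15.5 10.5]
rim +y [-1.1 27.9]
rim -y [ -1.8 -41.4]
rim left [-31.6   0.3]
hole right edge [12.9 -0.4]
paddle front-left [ 6.9 36.8]
paddle -y right [74.  34.8]
```

Emit:
send_rows:
  motion: "1 -0.4 0 0 0; 1 -0.4 0 0 0; -1 -0.4 0 0 0; -1 -0.4 0 0 0; -1 -0.4 0 0 0"

```text
clock: 6.5
eef_pos: [0.5716, -0.1269, 0.1109]
tool_rot: [0.739, 0.673, 0.0, 0.0]
ft_force: [-0.0, 0.5, 0.5]
grip_width: 0.0564
grasp_force: 0.0
```

Emit:
send_rows:
  motion: "-1 0 0 0 0; -1 0 0 -4 0; -1 0 0 -8.5 0; -1 0 0 -8.5 0"

```text
clock: 6.9
eef_pos: [0.5751, -0.1277, 0.2024]
tool_rot: [0.739, 0.673, 0.004, 0.005]
ft_force: [0.7, -0.6, 0.7]
grip_width: 0.0855
grasp_force: 0.0
```

```bash
python3 - <<'E'
from h import *
import cv2
print(bot.get_obs()["eef_pos"]); T=wristT(); np.save("T3.npy",T); im=vision.camera("wrist"); cv2.imwrite("pics/w3.png",im[...,::-1])
go(.519,.0025,.175,1.481)
E
```

```text
[ 0.57514876 -0.12770472  0.20239279]
go [12.43 -6.68  2.37] twist -0.003
```

View pics/w3.png

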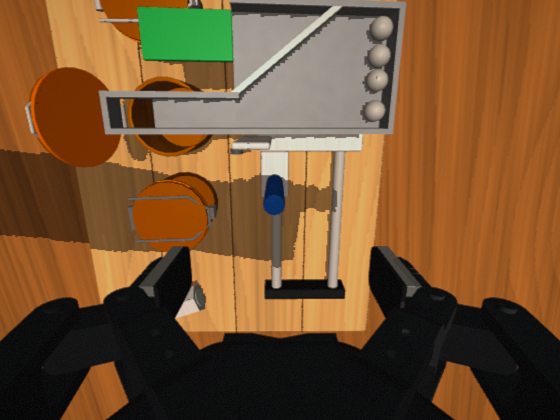

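The drop hole shows at columns 122–153 and rows 98–130. The jar rim spans rows 77–156, to column 213. The balls are still at the back, and I'll check how well it's centred.

```bash
python3 - <<'E'
from h import *
T=np.load("T3.npy")
th=-.09; Rb=np.array([[np.cos(th),np.sin(th)],[-np.sin(th),np.cos(th)]])
b=lambda p:(Rb@(p[:2]-np.array([.476,-.044]))*1000).round(1)
for n,uv,z in [("hole L",(120,114),.13),("hole R",(153,114),.13),("hole t",(140,99),.13),("hole b",(140,130),.13),("rim top",(170,77),.08),("rim bot",(172,156),.08),("rim right",(214,113),.08),("paddle c",(187,35),.131),("post",(274,178),.14),("lidC",(172,215),.088)]:
    p=onz("wrist",*uv,z,T);print(n,b(p),p.round(4))
E
```

```text
hole L [-13.9  -4.3] [ 0.4618 -0.047   0.13  ]
hole R [11.  -4.3] [ 0.4865 -0.0493  0.13  ]
hole t [2.5 6.5] [ 0.4791 -0.0378  0.13  ]
hole b [ -0.4 -16.1] [ 0.4742 -0.06    0.13  ]
rim top [ 9.9 27.6] [ 0.4884 -0.0174  0.08  ]
rim bot [  4.7 -42.5] [ 0.4769 -0.0868  0.08  ]
rim right [47.1 -3.2] [ 0.5227 -0.0514  0.08  ]
paddle c [41.6 49.3] [0.5218 0.0013 0.131 ]
post [102.4 -52.1] [ 0.5733 -0.1051  0.14  ]
lidC [  1.8 -99.1] [ 0.4689 -0.1429  0.088 ]
```

Emit:
send_rows:
  motion: "1 4 -2.2 0 0; 1 8 -4.4 0 0; 1 12.3 -6.6 0 0; 1 12.3 -6.6 2.5 0; 1 12.3 -6.6 4.5 0"

```text
clock: 7.45
eef_pos: [0.5158, 0.0035, 0.1491]
tool_rot: [0.738, 0.675, -0.0, -0.0]
ft_force: [-0.0, 0.8, -1.2]
grip_width: 0.0122
grasp_force: 0.0
```

Emit:
send_rows:
  motion: "1 0 0 0 0; 1 0 0 0 0; 1 0 0 0 0"

```text
clock: 7.75
eef_pos: [0.5175, 0.0015, 0.151]
tool_rot: [0.739, 0.673, 0.0, 0.0]
ft_force: [-0.6, -0.9, 0.3]
grip_width: 0.0003
grasp_force: 0.0
```

```bash
python3 - <<'E'
from h import *
go(.520,.0015,.113,1.481); print(bot.get_obs()["eef_pos"])
E
```

```text
go [0.03 0.24 3.8 ] twist -0.004
[0.51754618 0.00145004 0.15103732]
```

Emit:
send_rows:
  motion: "1 0 0.2 1.5 0; 1 0 0.2 2.2 0; 1 0 0.2 2.8 0; 1 0 0.2 3.4 0; 1 0 0.2 3.9 0"

```text
clock: 8.25
eef_pos: [0.519, 0.0015, 0.1112]
tool_rot: [0.739, 0.673, 0.0, 0.0]
ft_force: [0.4, 0.1, 1.2]
grip_width: 0.0001
grasp_force: 0.0
```

Emit:
send_rows:
  motion: "1 0 0 0 0; 1 0 0 0 0; 1 0 0 0 0; 1 0 0 0 0; 1 0 0 0 0"

```text
clock: 8.75
eef_pos: [0.5191, 0.0016, 0.1117]
tool_rot: [0.739, 0.673, 0.0, 0.0]
ft_force: [-0.0, 0.4, -0.7]
grip_width: -0.0002
grasp_force: 0.0
```

Emit:
send_rows:
  motion: "1 0 0 0 0; 1 0 0 0 0; 1 0 0 0 0; 1 0 0 0 0; 1 0 0 0 0"

```text
clock: 9.25
eef_pos: [0.5188, 0.0016, 0.1114]
tool_rot: [0.739, 0.673, -0.0, -0.0]
ft_force: [0.5, 0.3, 0.0]
grip_width: 0.0001
grasp_force: 0.0
```

Emit:
send_rows:
  motion: "1 0 0 0 0; 1 0 0 0 0; 1 0 0 0 0; 1 0 0 0 0; 1 0 0 0 0"

```text
clock: 9.75
eef_pos: [0.5189, 0.0016, 0.1114]
tool_rot: [0.739, 0.673, 0.0, -0.0]
ft_force: [-0.3, -0.1, 0.2]
grip_width: -0.0001
grasp_force: 0.0
```

```bash
python3 - <<'E'
from h import *
import cv2
b=vision.camera("side");c=vision.camera("scene");w=vision.camera("wrist"); out=np.zeros((600,800,3),np.uint8)
out[:320,:400]=cv2.resize(b[140:268,240:400],(400,320),interpolation=2);out[:320,400:]=cv2.resize(c[130:258,210:370],(400,320),interpolation=2)
out[320:,:373]=cv2.resize(w,(373,280)); cv2.imwrite("pics/m3.png",out[...,::-1])
E
```

```text
(no output)
```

View pics/m3.png

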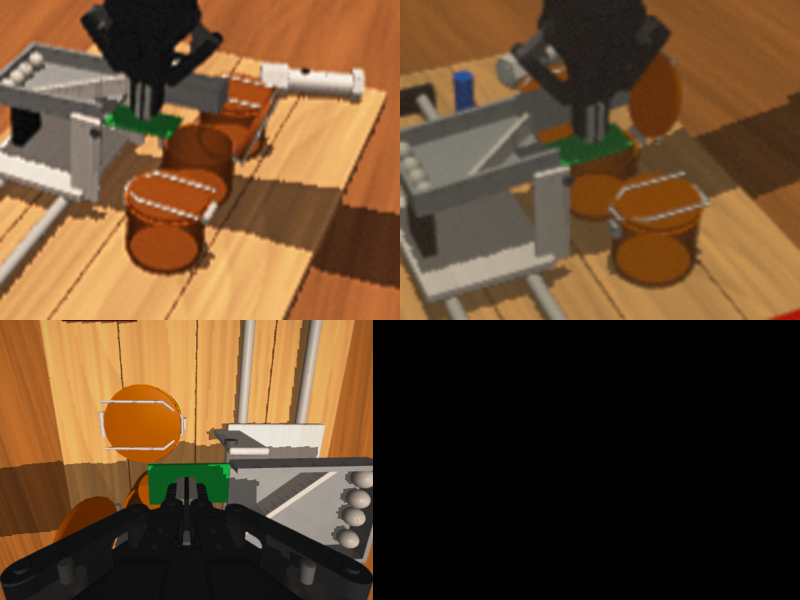

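The tray hasn't tipped and no force shows: the fingertips are at about side (298,187) and scene (288,186). I'll check their true height.

```bash
python3 - <<'E'
from h import *
p=bot.get_obs()["eef_pos"]; print(p)
for n in("side","scene","wrist"): print(n,proj(n,p,wristT() if n=="wrist" else None),proj(n,p+[0,0,.02],wristT() if n=="wrist" else None))
o1,d1=ray("scene",288,186);o2,d2=ray("side",298,187)
s=np.linalg.lstsq(np.c_[d1,-d2],o2-o1,rcond=None)[0]; print(o1+s[0]*d1,o2+s[1]*d2)
E
```

```text
[0.51887623 0.00160723 0.11142158]
side [297.46694627 194.20024908] [297.88522632 186.9758596 ]
scene [284.62392264 193.75968686] [284.80076565 185.73224688]
wrist [280.090301   236.24161869] [280.0886066 250.9348733]
[0.51658381 0.0102716  0.13523438] [0.51638475 0.00926325 0.1366319 ]
```

The true fingertips sit about 20 mm above the reported TCP, so I'm only just at the paddle. I'll press further and watch the force.

Emit:
send_rows:
  motion: "1 0 0 0.5 0; 1 0 0 0.9 0; 1 0 0 1.3 0; 1 0 0 1.6 0"

```text
clock: 10.3
eef_pos: [0.52, 0.0016, 0.096]
tool_rot: [0.739, 0.673, 0.001, 0.001]
ft_force: [1.1, -0.2, 4.8]
grip_width: 0.0003
grasp_force: 2.5
```

Emit:
send_rows:
  motion: "1 0 0 0.2 0; 1 0 0 0.4 0; 1 0 0 0.4 0"

```text
clock: 10.6
eef_pos: [0.5207, 0.0015, 0.0943]
tool_rot: [0.739, 0.673, 0.002, 0.002]
ft_force: [-2.4, -0.2, 17.1]
grip_width: -0.0001
grasp_force: 8.2
```

```bash
python3 - <<'E'
from h import *
import cv2
b=vision.camera("side");c=vision.camera("scene");w=vision.camera("wrist"); out=np.zeros((600,800,3),np.uint8)
out[:320,:400]=cv2.resize(b[140:268,240:400],(400,320),interpolation=2);out[:320,400:]=cv2.resize(c[130:258,210:370],(400,320),interpolation=2)
out[320:,:373]=cv2.resize(w,(373,280)); cv2.imwrite("pics/m4.png",out[...,::-1])
print(bot.get_obs()["eef_pos"],bot.get_obs()["ft_force"])
E
```

```text
[0.520669   0.00150629 0.09430946] [-3.38169495  0.45271443 16.94131226]
```

View pics/m4.png

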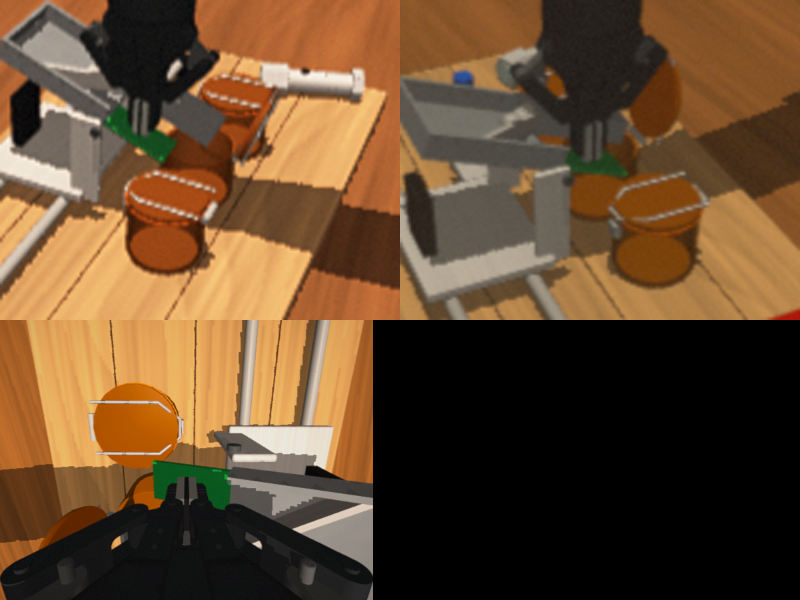

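The tray is tipped to its stop and no balls remain at its back. I'll ease off 1.5 mm and hold, then let the tray drop and look for the balls.

Emit:
send_rows:
  motion: "1 0 0 -0.15 0; 1 0 0 -0.15 0; 1 0 0 -0.15 0; 1 0 0 -0.15 0; 1 0 0 -0.15 0"

```text
clock: 11.25
eef_pos: [0.5204, 0.0015, 0.0946]
tool_rot: [0.739, 0.673, 0.001, 0.001]
ft_force: [0.5, -0.2, 10.0]
grip_width: 0.0001
grasp_force: 4.5
```

Emit:
send_rows:
  motion: "1 0 0 0 0; 1 0 0 0 0; 1 0 0 0 0; 1 0 0 0 0; 1 0 0 0 0"

```text
clock: 11.75
eef_pos: [0.5205, 0.0015, 0.0946]
tool_rot: [0.739, 0.673, 0.001, 0.001]
ft_force: [-0.9, 0.1, 9.4]
grip_width: 0.0001
grasp_force: 4.5
```

Emit:
send_rows:
  motion: "1 0 0 0 0; 1 0 0 0 0; 1 0 0 0 0; 1 0 0 0 0; 1 0 0 0 0"

```text
clock: 12.25
eef_pos: [0.5204, 0.0015, 0.0946]
tool_rot: [0.739, 0.673, 0.001, 0.001]
ft_force: [-0.5, -0.1, 9.4]
grip_width: -0.0002
grasp_force: 4.5
```

Emit:
send_rows:
  motion: "1 0 0 0 0; 1 0 0 0 0; 1 0 0 0 0; 1 0 0 0 0; 1 0 0 0 0"

```text
clock: 12.75
eef_pos: [0.5205, 0.0015, 0.0946]
tool_rot: [0.739, 0.673, 0.001, 0.001]
ft_force: [-0.0, 0.2, 8.5]
grip_width: 0.0002
grasp_force: 4.5
```

Emit:
send_rows:
  motion: "1 0 0 -0.7 0; 1 0 0 -1.4 0; 1 0 0 -2.5 0; 1 0 0 -6 0; 1 0 0 -10 0"

```text
clock: 13.25
eef_pos: [0.5173, 0.0016, 0.1928]
tool_rot: [0.739, 0.673, -0.002, -0.002]
ft_force: [1.0, -0.3, 0.5]
grip_width: -0.0001
grasp_force: 0.0
```

```bash
python3 - <<'E'
from h import *
print(bot.get_obs()["eef_pos"])
th=-.09
# clear view: retreat toward the post
go(.571,-.128,.19,1.481)
E
```

```text
[0.51729069 0.00160307 0.19275516]
go [-12.41   6.55   0.25] twist -0.003
```

Emit:
send_rows:
  motion: "-1 -4 2.2 0 0; -1 -8 4.4 0 0; -1 -12.4 6.6 0 0; -1 -12.4 6.6 0 0; -1 -12.4 6.6 0 0"

```text
clock: 13.75
eef_pos: [0.5728, -0.1291, 0.1924]
tool_rot: [0.74, 0.673, -0.0, -0.001]
ft_force: [-0.1, -0.2, 0.3]
grip_width: 0.0724
grasp_force: 0.0
```

```bash
python3 - <<'E'
from h import *
import cv2
print(bot.get_obs()["eef_pos"]); go(.571,-.128,.09,1.481)
b=vision.camera("side");c=vision.camera("scene");np.save("T4.npy",wristT());w=vision.camera("wrist"); out=np.zeros((600,800,3),np.uint8)
cv2.imwrite("pics/w4.png",w[...,::-1])
out[:320,:400]=cv2.resize(b[140:268,240:400],(400,320),interpolation=2);out[:320,400:]=cv2.resize(c[130:258,210:370],(400,320),interpolation=2)
out[320:,:]=cv2.resize(w[0:140,20:420],(800,280)); cv2.imwrite("pics/m5.png",out[...,::-1])
for n in("wrist","side","scene"): print(n,[(np.round(d["rect"]).astype(int).tolist(),round(d["conf"],2)) for d in boxes_of(n,"ball_1_center")])
E
```

```text
[ 0.57275251 -0.12905574  0.19244078]
go [ 0.08 -0.17 10.24] twist -0.006
wrist []
side []
scene []
```

View pics/m5.png

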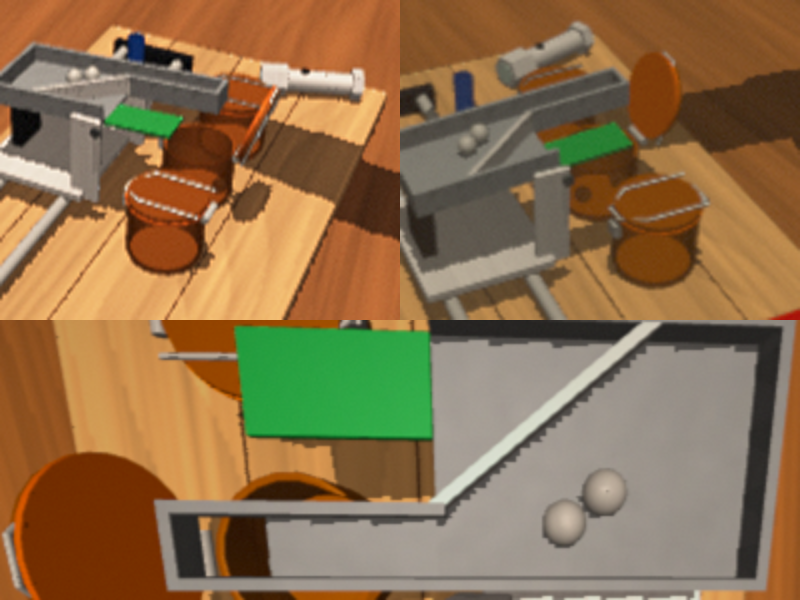

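Two balls are still in the tray, at about (565,522) and (605,492) in the lower panel. They jammed and rolled back, so I'll tip again.

Emit:
send_rows:
  motion: "1 4 -2.2 0 0; 1 8 -4.4 0 0; 1 12.4 -6.6 0 0; 1 12.4 -6.6 3.5 0; 1 12.4 -6.6 7.8 0"

```text
clock: 14.55
eef_pos: [0.5207, 0.0042, 0.1171]
tool_rot: [0.738, 0.675, 0.003, 0.003]
ft_force: [1.3, 0.4, -0.7]
grip_width: 0.0121
grasp_force: 0.0
```

Emit:
send_rows:
  motion: "1 0 0 0 0; 1 0 0 0 0; 1 0 0 0 0; 1 0 0 0 0; 1 0 0 0 0"

```text
clock: 15.05
eef_pos: [0.5202, 0.0013, 0.1166]
tool_rot: [0.739, 0.673, 0.001, 0.001]
ft_force: [0.0, -0.4, -0.6]
grip_width: 0.0001
grasp_force: 0.0
```

```bash
python3 - <<'E'
from h import *
go(.520,.0015,.0945,1.481); print(bot.get_obs()["eef_pos"])
E
```

```text
go [ 0.02 -0.03  2.21] twist -0.004
[0.52017009 0.00127735 0.11655189]
```

Emit:
send_rows:
  motion: "1 0 0 0.6 0; 1 0 0 1.1 0; 1 0 0 1.6 0; 1 0 0 2.1 0; 1 0 0 2.2 0"

```text
clock: 15.55
eef_pos: [0.5206, 0.0013, 0.0945]
tool_rot: [0.739, 0.673, 0.001, 0.002]
ft_force: [-2.0, -0.3, 14.1]
grip_width: -0.0001
grasp_force: 6.7
```

Emit:
send_rows:
  motion: "1 0 0 0 0; 1 0 0 0 0; 1 0 0 0 0; 1 0 0 0 0; 1 0 0 0 0"

```text
clock: 16.05
eef_pos: [0.5206, 0.0014, 0.0946]
tool_rot: [0.739, 0.673, 0.001, 0.002]
ft_force: [-0.2, -0.1, 10.2]
grip_width: 0.0001
grasp_force: 4.8
```

Emit:
send_rows:
  motion: "1 0 0 0 0; 1 0 0 0 0; 1 0 0 0 0; 1 0 0 0 0; 1 0 0 0 0"

```text
clock: 16.55
eef_pos: [0.5206, 0.0014, 0.0946]
tool_rot: [0.739, 0.673, 0.001, 0.002]
ft_force: [-0.7, 0.3, 10.0]
grip_width: 0.0001
grasp_force: 4.8
```

Emit:
send_rows:
  motion: "1 0 0 0 0; 1 0 0 0 0; 1 0 0 0 0; 1 0 0 0 0; 1 0 0 0 0"

```text
clock: 17.05
eef_pos: [0.5205, 0.0014, 0.0946]
tool_rot: [0.739, 0.673, 0.001, 0.002]
ft_force: [-0.6, -0.5, 10.5]
grip_width: -0.0001
grasp_force: 4.8
```

Emit:
send_rows:
  motion: "1 0 0 0 0; 1 0 0 0 0; 1 0 0 0 0; 1 0 0 0 0; 1 0 0 0 0"

```text
clock: 17.55
eef_pos: [0.5205, 0.0014, 0.0946]
tool_rot: [0.739, 0.673, 0.001, 0.002]
ft_force: [-0.7, 0.3, 11.6]
grip_width: -0.0001
grasp_force: 4.8
```

Emit:
send_rows:
  motion: "1 0 0 -0.6 0; 1 0 0 -1.2 0; 1 0 0 -2.2 0; 1 0 0 -6 0; 1 0 0 -10 0"

```text
clock: 18.05
eef_pos: [0.5174, 0.0016, 0.1928]
tool_rot: [0.739, 0.673, -0.002, -0.001]
ft_force: [1.4, 1.0, -0.1]
grip_width: -0.0002
grasp_force: 0.0
```

Emit:
send_rows:
  motion: "-1 -4 2.2 0 0; -1 -8 4.4 0 0; -1 -12.4 6.6 0 0; -1 -12.4 6.6 0 0; -1 -12.4 6.6 0 0"

```text
clock: 18.55
eef_pos: [0.5727, -0.129, 0.1923]
tool_rot: [0.74, 0.673, -0.0, -0.001]
ft_force: [0.4, -0.4, -0.5]
grip_width: 0.0723
grasp_force: 0.0
```

```bash
python3 - <<'E'
from h import *
import cv2
print(bot.get_obs()["eef_pos"])
w=vision.camera("wrist"); cv2.imwrite("pics/w5.png",w[...,::-1]); o=cv2.imread("pics/w4.png")[...,::-1]; w3=cv2.imread("pics/w3.png")[...,::-1]
for n,i in(("3",w3),("4",o),("5",w)):
    g=cv2.GaussianBlur(cv2.cvtColor(np.ascontiguousarray(i),cv2.COLOR_RGB2GRAY),(3,3),0)[0:140,90:420]
    c=cv2.HoughCircles(g,cv2.HOUGH_GRADIENT,1,12,param1=80,param2=13,minRadius=7,maxRadius=14)
    print(n,None if c is None else (c[0]+[90,0,0]).round().astype(int).tolist())
# warm-grey pixels (ball tint) within tray
for i in(w3,o,w):
    a=i[20:130,240:400].astype(int); print(((a[...,0]-a[...,2]>8)&(a.sum(2)>400)&(a[...,0]-a[...,2]<30)).sum())
E
```

```text
[ 0.57271738 -0.12900956  0.19227864]
3 [[380, 26, 12], [378, 54, 11], [378, 80, 10], [374, 110, 9]]
4 [[302, 100, 11], [322, 86, 9]]
5 None
13949
15085
15860
```

The circle count in the tray has gone 4, then 2, then 0, so the tray and channel are empty. Next I'll pinch the post deeper and slide the feeder home.

Emit:
send_rows:
  motion: "-1 0.1 0 4.5 0; -1 0.1 0 9.5 0; 1 0.1 0 9.5 0; 1 0.1 0 9.5 0; 1 0.1 0 9.5 0"

```text
clock: 19.1
eef_pos: [0.5753, -0.1267, 0.1011]
tool_rot: [0.739, 0.674, 0.001, 0.002]
ft_force: [0.2, -0.3, 0.7]
grip_width: 0.0438
grasp_force: 0.0
```

Emit:
send_rows:
  motion: "1 0 0 0 0; 1 0 0 0 0; 1 0 0 0 0; 1 1 0 0 0; 1 3 0 0 0"

```text
clock: 19.6
eef_pos: [0.5738, -0.0999, 0.1009]
tool_rot: [0.74, 0.672, -0.002, 0.001]
ft_force: [-9.3, -2.6, 10.3]
grip_width: 0.0155
grasp_force: 58.4
```

Emit:
send_rows:
  motion: "1 2.5 0 0 0; 1 5 0 0 0; 1 7.5 0 0 0; 1 10 0 0 0; 1 12.5 0 0 0"

```text
clock: 20.1
eef_pos: [0.5861, 0.0269, 0.1009]
tool_rot: [0.74, 0.673, -0.001, 0.001]
ft_force: [-6.3, -4.3, 8.6]
grip_width: 0.0153
grasp_force: 58.6
```

Emit:
send_rows:
  motion: "1 2 0 0 0; 1 3.5 0 0 0; 1 4.5 0 0 0; 1 5 0 0 0; 1 5.3 0 0 0"

```text
clock: 20.6
eef_pos: [0.5913, 0.0803, 0.1009]
tool_rot: [0.739, 0.674, -0.0, 0.0]
ft_force: [-7.8, -2.2, 8.6]
grip_width: 0.0154
grasp_force: 58.6
```

Emit:
send_rows:
  motion: "1 0.2 0 0 0; 1 0.4 0 0 0; 1 0.5 0 0 0; 1 0.5 0 0 0"

```text
clock: 21.0
eef_pos: [0.5915, 0.0834, 0.1009]
tool_rot: [0.739, 0.673, -0.001, 0.001]
ft_force: [-8.5, -5.0, 9.9]
grip_width: 0.0158
grasp_force: 58.7
```

Emit:
send_rows:
  motion: "1 0.2 0 0 0; 1 0.4 0 0 0; 1 0.4 0 0 0"

```text
clock: 21.3
eef_pos: [0.5915, 0.0833, 0.1009]
tool_rot: [0.74, 0.672, -0.004, 0.003]
ft_force: [-8.7, -14.6, 10.8]
grip_width: 0.0155
grasp_force: 58.8
```

Emit:
send_rows:
  motion: "-1 -0.5 0 0 0; -1 -0.5 0 0 0; -1 -0.5 0 0 0; -1 -0.5 0 0 0; -1 -0.5 0 -3 0"

```text
clock: 21.8
eef_pos: [0.5896, 0.0842, 0.1238]
tool_rot: [0.739, 0.674, -0.004, -0.003]
ft_force: [0.5, 0.8, -0.3]
grip_width: 0.0847
grasp_force: 0.0
```

```bash
python3 - <<'E'
from h import *
print(bot.get_obs()["eef_pos"],bot.get_obs()["grip_width"]); go(.48,-.13,.21,1.481)
E
```

```text
[0.58962963 0.08419511 0.12380631] 0.08468107346910135
go [-22.35  -9.02  -8.5 ] twist -0.002
```

Emit:
send_rows:
  motion: "-1 0 0 -4.5 0; -1 -3 -1 -8.5 0; -1 -8 -3 -8.5 0; -1 -13 -5 -8.5 0; -1 -17.5 -7 -8.5 0"

```text
clock: 22.3
eef_pos: [0.5104, -0.0779, 0.2134]
tool_rot: [0.739, 0.674, 0.001, 0.001]
ft_force: [1.1, -0.7, 0.7]
grip_width: 0.0854
grasp_force: 0.0
```

Emit:
send_rows:
  motion: "0 -4.8 -2 0 0; 1 -4.8 -2 0 0; 1 -4.8 -2 0 0; 1 -4.8 -2 0 0"

```text
clock: 22.7
eef_pos: [0.4869, -0.1221, 0.213]
tool_rot: [0.739, 0.674, 0.0, 0.0]
ft_force: [-0.4, 0.2, 1.0]
grip_width: 0.0281
grasp_force: 0.0
```

```bash
python3 - <<'E'
from h import *
import cv2
print(bot.get_obs()["eef_pos"]); T=wristT(); np.save("T6.npy",T); w=vision.camera("wrist"); cv2.imwrite("pics/w6.png",w[...,::-1])
u,v=proj("wrist",np.array([.478,-.049,.08]),T); h=proj("wrist",np.array([.438,-.0455,.081]),T); print(u,v,h)
s=vision.camera("side"); c=vision.camera("scene")
u0,v0=int(max(0,u-130)),int(max(0,v-100)); print(u0,v0)
out=np.zeros((600,800,3),np.uint8)
out[:360,:480]=cv2.resize(w[v0:v0+180,u0:u0+240],(480,360)); out[360:,:320]=cv2.resize(s[150:246,270:398],(320,240)); out[360:,320:640]=cv2.resize(c[130:226,240:368],(320,240))
out[:240,480:]=cv2.resize(s[180:276,180:308],(320,240))
cv2.imwrite("pics/m6.png",out[...,::-1])
E
```

```text
[ 0.48692845 -0.12214887  0.21298708]
263.758648994827 112.41394793637717 [221.57584137 112.57555857]
133 12
```

View pics/m6.png

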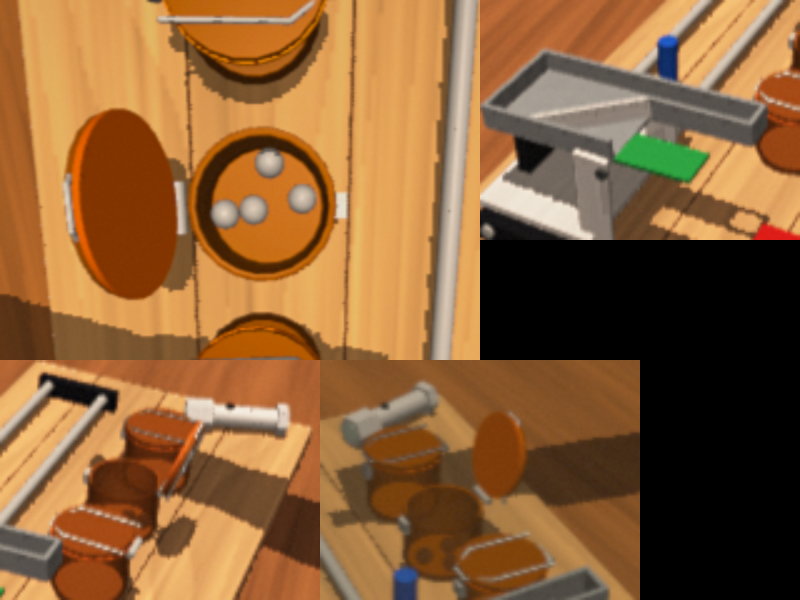

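All four balls are in the jar, the feeder is home, and the lid leans back toward the robot. Next I'll go behind the lid.

```bash
python3 - <<'E'
from h import *
T=np.load("T6.npy"); print(onz("wrist",166,114,.155,T))
go(.335,-.037,.213,1.481)
E
```

```text
[ 0.41200876 -0.04506868  0.155     ]
go [  7.05 -15.9   -0.02] twist -0.001
```

Emit:
send_rows:
  motion: "1 2.2 -4.9 0 0; 1 4.4 -9.8 0 0; 1 6.6 -14.5 0 0; 1 7 -15.9 0 0; 1 7 -15.9 0 0"

```text
clock: 23.35
eef_pos: [0.3319, -0.0366, 0.213]
tool_rot: [0.738, 0.675, -0.0, -0.0]
ft_force: [0.6, 0.4, -0.0]
grip_width: -0.0001
grasp_force: 0.0
```

```bash
python3 - <<'E'
from h import *
print(bot.get_obs()["eef_pos"],bot.get_obs()["grip_width"]); go(.338,-.037,.113,1.481)
E
```

```text
[ 0.33189275 -0.03662191  0.21299762] -8.411611286459592e-05
go [ 0.01  0.62 10.  ] twist 0.001
```

Emit:
send_rows:
  motion: "1 0 0.3 5 0; 1 0 0.3 9.5 0; 1 0 2.5 9.7 0; 1 0 4.5 9.7 0; 1 0 6.5 9.7 0"

```text
clock: 23.85
eef_pos: [0.4004, -0.0441, 0.1151]
tool_rot: [0.739, 0.674, -0.0, -0.0]
ft_force: [-0.8, 0.5, 1.5]
grip_width: 0.0001
grasp_force: 0.6
```

Emit:
send_rows:
  motion: "1 0 1.5 0 0; 1 0 3 0 0; 1 0 4.5 0 0; 1 0 6 0 0; 1 0 7.5 0 0"

```text
clock: 24.35
eef_pos: [0.4752, -0.051, 0.1153]
tool_rot: [0.739, 0.674, -0.0, -0.0]
ft_force: [-0.7, 0.9, -0.6]
grip_width: 0.0003
grasp_force: 0.3
```

Emit:
send_rows:
  motion: "1 0 1 0.7 0; 1 0 2 1.6 0; 1 0 2.5 2.6 0; 1 0 2.5 3.6 0; 1 0 2.5 4.3 0"

```text
clock: 24.85
eef_pos: [0.4978, -0.0537, 0.0714]
tool_rot: [0.739, 0.673, -0.001, -0.001]
ft_force: [-0.6, -0.2, 0.6]
grip_width: -0.0
grasp_force: 0.3
```

Emit:
send_rows:
  motion: "1 0 0 0.2 0; 1 0 0 0.4 0; 1 0 0 0.4 0"

```text
clock: 25.15
eef_pos: [0.4983, -0.0539, 0.0689]
tool_rot: [0.739, 0.673, -0.0, -0.0]
ft_force: [0.6, 0.4, 0.6]
grip_width: -0.0004
grasp_force: 0.0
```

Emit:
send_rows:
  motion: "1 0 0 0.2 0; 1 0 0 0.4 0; 1 0 0 0.6 0; 1 0 0 0.6 0"

```text
clock: 25.55
eef_pos: [0.4993, -0.054, 0.0655]
tool_rot: [0.739, 0.673, 0.001, 0.001]
ft_force: [-6.2, 1.3, 15.5]
grip_width: 0.0002
grasp_force: 7.9
```

Pressing meets 15 N at the shut height. I'll lift away and check with the detector.

Emit:
send_rows:
  motion: "1 0 0 -2 0; 1 0 0 -6 0; 1 0 0 -11 0; 1 -4 0 -15 0; 1 -8 0 -15 0"

```text
clock: 26.05
eef_pos: [0.4946, -0.1337, 0.2188]
tool_rot: [0.738, 0.675, 0.003, 0.005]
ft_force: [1.0, 0.2, -1.0]
grip_width: -0.0
grasp_force: 0.0
```

```bash
python3 - <<'E'
from h import *
print(bot.get_obs()["eef_pos"],bot.get_obs()["ft_force"])
vision.camera("wrist"); T=wristT()
for d in boxes_of("wrist","lid_1"): r=d["rect"]; print(np.round(r),round(d["conf"],2),onz("wrist",r[0],r[1],.088,T).round(4))
for p in [(.4805,.0501,.088),(.478,-.05,.088),(.4655,-.144,.088)]: print("exp",proj("wrist",np.array(p),T).round())
for n in("side","scene"):
    vision.camera(n)
    for d in boxes_of(n,"lid_1"): r=d["rect"]; print(n,np.round(r),round(d["conf"],2),onz(n,r[0],r[1],.088).round(3))
    print([np.round(d["rect"]) for d in boxes_of(n,"post_top")],[np.round(d["rect"]) for d in boxes_of(n,"flashlight")],[np.round(d["rect"]) for d in boxes_of(n,"nut_driver")])
E
```

```text
[ 0.49463638 -0.13374742  0.21881227] [ 0.98290765  0.19188295 -1.00617537]
[241.  18.  85.  34.] 0.96 [0.4744 0.0115 0.088 ]
[252. 198.  73.  69.] 0.95 [ 0.4645 -0.1511  0.088 ]
[252. 101.  82.  88.] 0.66 [ 0.476  -0.0576  0.088 ]
[243.  22.  86.  45.] 0.4 [0.4755 0.0076 0.088 ]
exp [242. -35.]
exp [253.  92.]
exp [252. 191.]
side [335. 178.  32.  16.] 0.88 [ 0.46  -0.138  0.088]
side [306. 219.  33.  26.] 0.75 [0.481 0.055 0.088]
side [321. 197.  32.  22.] 0.58 [ 0.473 -0.042  0.088]
[array([237., 237., 117.,  88.])] [array([366., 173.,  43.,  10.])] [array([275., 316.,  91.,  60.]), array([306., 220.,  32.,  22.])]
scene [288. 189.  32.  21.] 0.89 [ 0.487 -0.04   0.088]
scene [314. 213.  39.  25.] 0.82 [0.484 0.059 0.088]
scene [275. 165.  34.  21.] 0.75 [ 0.464 -0.137  0.088]
[array([296., 273., 128., 118.]), array([290., 189.,  32.,  22.])] [array([268., 151.,  37.,  26.])] [array([387., 300., 102.,  37.]), array([276., 165.,  34.,  20.])]
```

```bash
python3 - <<'E'
from h import *
import cv2
for n,(r0,r1,c0,c1) in (("scene",(235,330,240,350)),("side",(200,275,185,275))):
    a=cv2.imread(f"pics/{n}0.png",0).astype(np.float32); b=cv2.cvtColor(vision.camera(n),cv2.COLOR_RGB2GRAY).astype(np.float32)
    t=b[r0:r1,c0:c1]; s=np.ones(2)
    W=np.eye(2,3,dtype=np.float32); cc,W=cv2.findTransformECC(a[r0:r1,c0:c1],t,W,cv2.MOTION_TRANSLATION); print(n,cc,W[:,2])
    p=np.array([.56,.2,.13]); print("px per 3mm -y",proj(n,p-[.00027,.00299,0])-proj(n,p))
E
```

```text
scene 0.9928389213854684 [-0.00794281  0.01886266]
px per 3mm -y [-0.88293609 -1.13824355]
side 0.961451447826412 [0.21571484 0.15174781]
px per 3mm -y [ 0.76045864 -0.9001238 ]
```

```bash
python3 -c "
from workcell import workorder
print(workorder.job_done())"
```

```text
the job is handed in; nothing more can be done
None
```

The job is handed in at about 26 s on the robot's clock: all four balls are in the open jar (the middle one), the feeder is back against its home stop, that jar's lid is shut, and the other jars, nut driver and flashlight were left alone; the first tip left two balls in the tray, so it took two.

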